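# Find the loose flap on the test bench's service channel and push it open

## Robot

A 6-joint arm with a two-finger parallel gripper is mounted at the origin on the work surface. World frame = base frame: x ahead of the robot, y to its left, z up, the work surface at z = 0. Lengths are in m, angles in rad, forces in N, time in s.
With the tool pointing down it reaches from about 0.3 to 0.875 m from the base axis. Payload 6.4 kg.
Tool frame: the origin (TCP) lies midway between the tips of the shut fingers; the grasp point (between the pads) lies 19 mm behind it (grip_point_offset is the distance from the TCP to the grasp point, in m); z points along the fingers, y is the direction in which the jaws open and shut (so a half turn about z gives the same grasp; the last joint's range is limited). The gripper opens to 88 mm and grips with 3 to 60 N. Pads are 18 mm wide; open, the fingers measure 123 mm over their backs; the gripper's body (75 mm by 187 mm) begins 45 mm behind the grasp point.
Start: joints at [0.957, 0.181, 1.607, -0, 1.354, -0.206], TCP at [0.228, 0.528, 0.239] pointing down, gripper open.
Joint ranges: [-2.99, 2.99], [-0.89, 2.07], [0.3, 2.58], [-1.14, 4.28], [0, 2.63], [-3.12, 3.12]. Speed limits (rad/s): [2.57, 2.57, 3.01, 3.14, 3.14, 3.14].

## Interface

Orientations are given as a unit quaternion [w, x, y, z].
In Python, from bench import get_obs, camera, camera_params, job_done, grip_point_offset gives the robot as it stands.
- The arm moves only by the tool drive_tool, never from a script. Its argument "increments" is a list of rows, each a list of 6 numbers: the shift along the world's x, y, z in mm, then the turn, a rotation vector about the world's x, y, z in degrees. In form: [[x, y, z, wx, wy, wz], ...]. A call has exactly 10 rows; each row is the pose to reach, as a shift and turn from the pose commanded when the call began; what a row does not reach only later rows make up. A row lasts 1/12 s, in which the tool goes at most 41.7 mm and 7.16 degrees, less where a joint would pass 70% of its speed; a pose out of reach is approached as far as the arm can. A call with a gripper value outside its range is refused whole. "gripper" is the closure in counts, from 0 (fully open) to 255 (shut), set as the call begins (left out, the last holds). The fingers move at their own pace and stop on an object; "grip_force" is the grip in N (left out, the last holds). Time passes only in rows, so rows that repeat a pose let the fingers close, or fill a call up. It gives the time, the measured TCP pose, the force and the opening at its end, in the units of the state.
- get_obs(): the state, without advancing time (a new reading comes with each control period).
- camera(name): name is "scene" or "top" or "wrist"; returns the picture (400x640x3 uint8, blue, green, red); there is no depth.
- camera_params(name): a dict with "mtx" (3x3 intrinsics, pixels), "position" and "attitude" of the camera in the world; the wrist camera has in their place "mount" (4x4, takes a point from camera to tool coordinates, whose origin is the TCP and whose axes are the flange's). Camera axes: x right, y down, z forward; pixel columns grow to the right and rows downward; lengths in m; the calibration is good to about 2 mm. A picture is of the moment at which its call begins: read the wrist's pose just before it. camera_params takes no time and is no camera call.
- job_done(): hands the job in, once; it reports no verdict.
The state is a dict: "t": time; "qpos": joint angles; "dq": joint speeds; "joint_torque": joint torques, N m; "eef_pos": TCP position; "eef_rot": TCP orientation; "wrist_force": force on the tool from outside, world axes, zero at the start; "moment": the same for the moment, N m; "gripper_width": finger opening in m.
Only numpy, scipy, OpenCV 4.12 (cv2) and the standard library are available. Lean on these libraries where they do the work, as an engineer would, in place of code of your own. Each camera call takes 0.05 s, during which the arm holds its last target.

## Task

Three of the four identical metal flaps on top of the service channel are blocked from below and one is free. Press slowly and gently with the fingertips on the ribbed ends of the flaps to find the one that rocks, then push that flap down until it is fully open, leave it standing open and take the hand away. Only touch: do not strike or lean hard on the channel or its flaps, and do not pick up or move the cup, the weight or the screwdriver.

Things in the scene. Friction and masses are not known exactly. Their poses are not given: they have to be found in the camera images.
- channel: Grey steel service channel fixed on the orange bench, 128 mm (its x) by 380 mm (its y), flat top 75 mm above the bench. Origin: centre of its underside; x across it, away from the robot, y along it to the left, z up; yaw up to 0.35 rad. Four identical 100 x 78 mm (x, y) aluminium flaps, 92 mm apart along y, close its top flush; cells below 70 mm deep, 80 mm wide, with 12 mm bars between.
- flap_1 (a joint): Angle of the leftmost (+y end) flap, rad: 0 level and closed, growing as its ribbed near end goes down, 0.8 at its open stop (a blocked flap: up to 0.05). All four flaps are alike: 4 mm thick, off-centre see-saws on an axle along channel y, 22 mm beyond the flap's middle and 2 mm below its top, so 72 mm lies on the near, ribbed side.
- flap_1_press (a point): Centre of the three 8 mm wide, 1 mm high black rubber ribs across the near half of the leftmost (+y end) flap's top face, 42 mm from its axle and 30 mm from its near (-x) edge; the point to press. Moves with the flap; 75 mm above the bench when closed.
- flap_2 (a joint): Angle of the second from the left flap, rad: 0 level and closed, growing as its ribbed near end goes down, 0.8 at its open stop (a blocked flap: up to 0.05). Far end of a flap rises up to 20 mm as the near end tips into the channel. A free flap needs about 2 to 5 N on its ribs and stays at the angle where it is left.
- flap_2_press (a point): Centre of the three 8 mm wide, 1 mm high black rubber ribs across the near half of the second from the left flap's top face, 42 mm from its axle and 30 mm from its near (-x) edge; the point to press. Moves with the flap; 75 mm above the bench when closed.
- flap_3 (a joint): Angle of the third from the left flap, rad: 0 level and closed, growing as its ribbed near end goes down, 0.8 at its open stop (a blocked flap: up to 0.05). Hidden packing blocks lie under three of the flaps: these give 2 mm at most, then are firm. Which one is free changes from start to start and cannot be seen.
- flap_3_press (a point): Centre of the three 8 mm wide, 1 mm high black rubber ribs across the near half of the third from the left flap's top face, 42 mm from its axle and 30 mm from its near (-x) edge; the point to press. Moves with the flap; 75 mm above the bench when closed.
- flap_4 (a joint): Angle of the rightmost (-y end) flap, rad: 0 level and closed, growing as its ribbed near end goes down, 0.8 at its open stop (a blocked flap: up to 0.05). The cell under the free flap is clear to 60 mm below the channel's top.
- flap_4_press (a point): Centre of the three 8 mm wide, 1 mm high black rubber ribs across the near half of the rightmost (-y end) flap's top face, 42 mm from its axle and 30 mm from its near (-x) edge; the point to press. Moves with the flap; 75 mm above the bench when closed.
- cup: Loose steel cup standing on the bench beyond the left end of the channel, 68 mm across, 75 mm tall; origin at the centre of its underside. Not part of the work.
- weight: Loose steel test weight with a small knob on top, standing on the bench beyond the right end of the channel, 52 mm across, 60 mm tall; origin at the centre of its underside. Not part of the work.
- driver: Loose screwdriver with a black handle lying on the bench on the channel's far side, about along it; about 200 mm long, under 40 mm high. Not part of the work.

How it is judged:
By the outcome, as a careful person would: the job done as asked, in the order asked, and still so for the second after the job is handed in, with the robot touching nothing.
It also fails if it takes over 48 s, if anything falls off the work surface, if the arm or the gripper's body presses on something with over 40 N, if the wrist force passes 120 N, or if a joint passes its speed limit or range.

## Working session

There is one attempt and no reset: what is moved stays moved. The work goes in short steps, Python scripts to look and compute and a tool call to move; the robot and the scene stay as the last step left them, time stands still between calls to the robot, and variables do not carry over. Pictures are saved under pics/ and viewed, and the job is handed in when it is done.

Besides the shell and the picture viewer there is one more tool, called after "Call:" as name(argument=value, ...) on one line, values as JSON. drive_tool: Moves the arm, as the interface text tells. Its arguments: {"type":"object","properties":{"increments":{"type":"array"},"gripper":{"type":"number"},"grip_force":{"type":"number"}},"required":["increments"]}

```bash
mkdir -p pics; ls
python3 - <<'E'
from bench import *
import cv2
o=get_obs();print(o)
for n in("scene","top"):
    cv2.imwrite(f"pics/{n}0.png",camera(n));print(n,camera_params(n))
print(camera_params("wrist"),grip_point_offset)
E
```

```text
pics
{'t': 0.0, 'qpos': array([ 9.56713388e-01,  1.81534502e-01,  1.60798816e+00, -1.10542120e-05,
        1.35379688e+00, -2.06311120e-01]), 'dq': array([ 0.00101247, -0.00178664,  0.00098328,  0.00235598,  0.00056109,
        0.00017905]), 'joint_torque': array([-1.67290149e-03, -4.33861685e+01, -3.41855228e+01,  7.01322849e-02,
        3.85350105e-02, -1.08615018e-04]), 'eef_pos': array([0.22770617, 0.52741499, 0.23782341]), 'eef_rot': array([-3.39383102e-04,  2.02475026e-01,  9.79287046e-01, -7.93964463e-04]), 'wrist_force': array([ 0.1618656 , -0.0040137 ,  0.39097469]), 'moment': array([-0.00520972, -0.04443697,  0.00354328]), 'gripper_width': 0.08791125048850278}
scene {'mtx': array([[501.31629831,   0.        , 326.29246148],
       [  0.        , 501.31629831, 210.55222992],
       [  0.        ,   0.        ,   1.        ]]), 'position': array([ 1.52700956, -0.39197345,  0.88621265]), 'attitude': array([-0.35759896,  0.75978592,  0.49277202, -0.22808788])}
top {'mtx': array([[494.81608454,   0.        , 315.92850668],
       [  0.        , 494.81608454, 201.21667996],
       [  0.        ,   0.        ,   1.        ]]), 'position': array([0.39950586, 0.02539645, 1.27624541]), 'attitude': array([-0.04982646,  0.71518852, -0.694215  ,  0.0639393 ])}
{'mtx': array([[319.50332028,   0.        , 320.85217009],
       [  0.        , 319.50332028, 195.21455419],
       [  0.        ,   0.        ,   1.        ]]), 'mount': array([[ 7.47117395e-04, -9.63954789e-01, -2.66065043e-01,
         6.69471584e-02],
       [ 9.99999664e-01,  6.30536541e-04,  5.23587858e-04,
         3.71701511e-04],
       [-3.36951291e-04, -2.66065345e-01,  9.63954936e-01,
        -1.46606214e-01],
       [ 0.00000000e+00,  0.00000000e+00,  0.00000000e+00,
         1.00000000e+00]])} 0.0187
```

View pics/scene0.png

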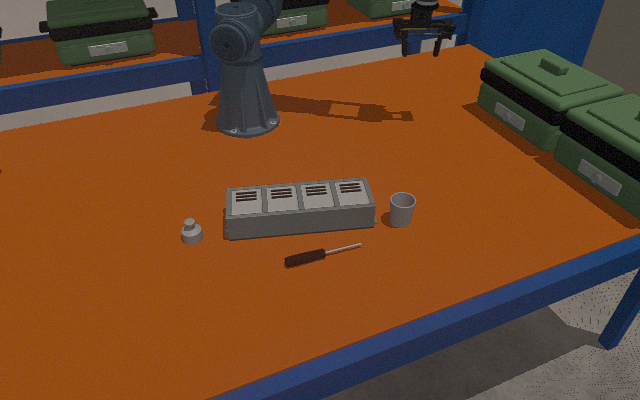

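View pics/top0.png

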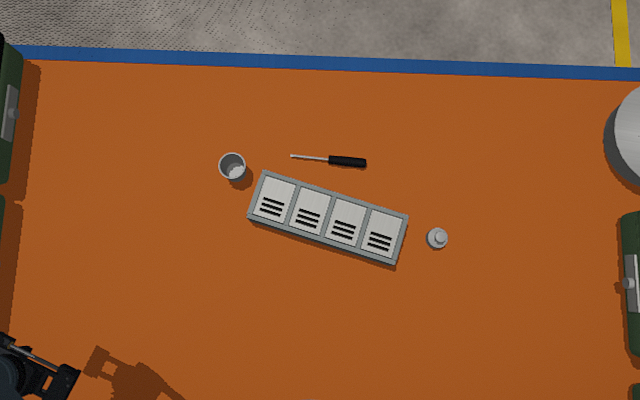

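The scene view shows the channel at about (228–375, 180–238) and the cup at (402, 210). The weight is at (191, 232) and the driver at (322, 256). In the top view the four rib groups are near (271,207), (307,215), (343,229) and (379,241). Next I'll measure them in both views.

```bash
cat > h.py <<'E'
import numpy as np,cv2
from scipy.spatial.transform import Rotation as R
from bench import *
def rq(q): return R.from_quat(np.r_[q[1:],q[0]])
def ray(n,uv):
    p=camera_params(n);d=np.linalg.inv(p["mtx"])@np.r_[uv,1];d=rq(p["attitude"]).as_matrix()@d
    return p["position"],d/np.linalg.norm(d)
def onplane(n,uv,z):
    p,d=ray(n,uv);return p+d*(z-p[2])/d[2]
def tri(a,b):
    (p,d),(q,e)=a,b
    s=np.linalg.lstsq(np.c_[d,-e],q-p,rcond=None)[0];x=p+s[0]*d;y=q+s[1]*e
    return (x+y)/2,np.linalg.norm(x-y)
def proj(n,X):
    p=camera_params(n);v=p["mtx"]@(rq(p["attitude"]).inv().apply(np.array(X)-p["position"]));return v[:2]/v[2]
E
python3 - <<'E'
from h import *
res={}
for n,box in(("top",(245,165,412,270)),("scene",(226,178,378,215))):
    im=cv2.imread(f"pics/{n}0.png");x0,y0,x1,y1=box
    g=im.max(2);m=np.zeros_like(g);m[y0:y1,x0:x1]=(g[y0:y1,x0:x1]<75)*255
    # join ribs
    k,l,s,c=cv2.connectedComponentsWithStats(m,connectivity=8)
    b=[(tuple(np.round(c[i],1)),s[i,4]) for i in range(1,k) if s[i,4]>8]
    print(n,b)
    res[n]=b
    if n=="top":
        crop=cv2.resize(im[y0:y1,x0:x1],None,fx=4,fy=4,interpolation=cv2.INTER_CUBIC);cv2.imwrite("pics/topc.png",crop)
    else:
        crop=cv2.resize(im[y0:y1+30,x0:x1],None,fx=5,fy=5,interpolation=cv2.INTER_CUBIC);cv2.imwrite("pics/scenec.png",crop)
E
```

```text
top [((np.float64(354.1), np.float64(165.7)), np.int32(60)), ((np.float64(273.5), np.float64(201.0)), np.int32(49)), ((np.float64(271.7), np.float64(206.5)), np.int32(51)), ((np.float64(269.6), np.float64(211.7)), np.int32(51)), ((np.float64(309.3), np.float64(212.5)), np.int32(51)), ((np.float64(307.2), np.float64(217.9)), np.int32(52)), ((np.float64(319.9), np.float64(242.2)), np.int32(344)), ((np.float64(305.5), np.float64(223.2)), np.int32(58)), ((np.float64(344.9), np.float64(223.9)), np.int32(54)), ((np.float64(343.6), np.float64(229.5)), np.int32(49)), ((np.float64(309.0), np.float64(232.0)), np.int32(9)), ((np.float64(341.5), np.float64(234.8)), np.int32(51)), ((np.float64(380.9), np.float64(235.5)), np.int32(52)), ((np.float64(379.5), np.float64(241.0)), np.int32(55)), ((np.float64(377.9), np.float64(246.5)), np.int32(52))]
scene [((np.float64(348.8), np.float64(184.2)), np.int32(36)), ((np.float64(315.0), np.float64(187.0)), np.int32(36)), ((np.float64(349.6), np.float64(187.3)), np.int32(38)), ((np.float64(280.1), np.float64(189.9)), np.int32(36)), ((np.float64(315.5), np.float64(190.1)), np.int32(40)), ((np.float64(350.8), np.float64(190.5)), np.int32(36)), ((np.float64(245.5), np.float64(192.8)), np.int32(40)), ((np.float64(280.7), np.float64(193.0)), np.int32(38)), ((np.float64(316.2), np.float64(193.4)), np.int32(38)), ((np.float64(245.5), np.float64(195.9)), np.int32(39)), ((np.float64(281.3), np.float64(196.3)), np.int32(41)), ((np.float64(245.4), np.float64(199.2)), np.int32(39))]
```

View pics/topc.png

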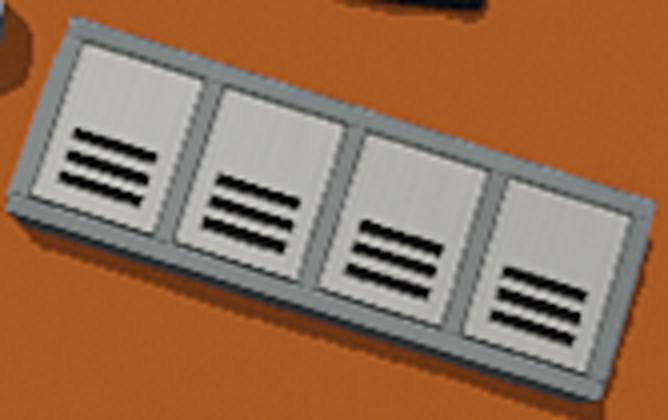

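View pics/scenec.png

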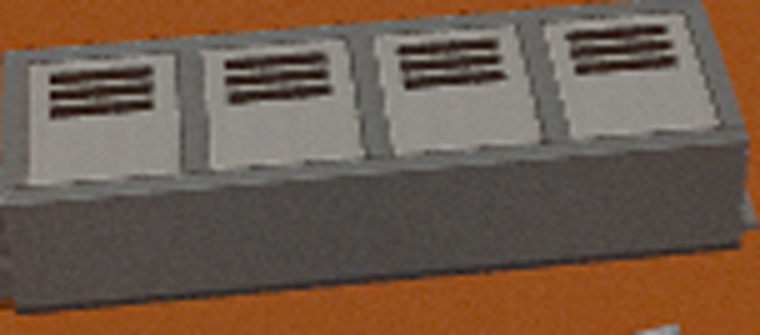

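Run:
```python
from h import *
T=[(271.7,206.5),(307.2,217.9),(343.6,229.5),(379.5,241.0)];S=[(349.6,187.3),(315.5,190.1),(280.7,193.0),(245.5,195.9)]
P=[]
for t,s in zip(T,S):
    X,g=tri(ray("top",t),ray("scene",s));P.append(X);print(X.round(4),round(g,4),onplane("top",t,.076).round(4),onplane("scene",s,.076).round(4))
P=np.array(P);print(np.linalg.norm(np.diff(P,axis=0),axis=1)); d=P[0]-P[3];print("yaw",np.arctan2(-d[0],d[1]))
o=get_obs();M=rq(o["eef_rot"]).as_matrix();print(M.round(3))
print(camera_params("wrist")["mount"][:3,3], o['t'])
```

```text
[0.5779 0.1106 0.0748] 0.0033 [0.5784 0.112  0.076 ] [0.5789 0.1081 0.076 ]
[0.5524 0.0224 0.0746] 0.004 [0.5529 0.0243 0.076 ] [0.5535 0.0198 0.076 ]
[ 0.5268 -0.0669  0.0745] 0.0032 [ 0.5272 -0.0653  0.076 ] [ 0.528 -0.069  0.076]
[ 0.5013 -0.1552  0.0744] 0.0035 [ 0.5017 -0.1533  0.076 ] [ 0.5026 -0.1573  0.076 ]
[0.09174348 0.0929234  0.09191629]
yaw -0.280367982103552
[[-0.918  0.397 -0.001]
 [ 0.397  0.918 -0.001]
 [ 0.    -0.002 -1.   ]]
[ 0.06694716  0.0003717  -0.14660621] 0.1
```

Heights triangulate to 74–75 mm, the spacing comes out at 92 mm and the yaw is −0.28, so everything fits. I'll shut the fingers and move toward flap 1, turning +7.3° so the jaws line up along the channel.

Call:
drive_tool(increments=[[10,-12,0,0,0,0.5],[30,-36,0,0,0,1.5],[60,-71,0,0,0,2.5],[90,-107,0,0,0,3.5],[120,-143,0,0,0,4.5],[150,-179,0,0,0,5.5],[180,-215,0,0,0,6.5],[205,-245,0,0,0,7.3],[225,-268,0,0,0,7.3],[235,-280,0,0,0,7.3]], gripper=255, grip_force=10)

```text
t: 0.93
eef_pos: [0.4648, 0.2448, 0.2385]
eef_rot: [0.0, 0.141, 0.99, -0.0]
wrist_force: [-0.3, 0.3, 0.6]
gripper_width: 0.0236
```

Call:
drive_tool(increments=[[10,-12,-5,0,0,0],[25,-30,-15,0,0,0],[45,-54,-30,0,0,0],[65,-77,-45,0,0,0],[85,-101,-60,0,0,0],[100,-119,-75,0,0,0],[110,-131,-85,0,0,0],[114,-136,-90,0,0,0],[114,-136,-90,0,0,0],[114,-136,-90,0,0,0]])

```text
t: 1.77
eef_pos: [0.5765, 0.1122, 0.1485]
eef_rot: [-0.001, 0.14, 0.99, 0.0]
wrist_force: [-0.1, 0.3, 0.7]
gripper_width: 0.0005
```

Run:
```python
from h import *
o=get_obs();print(o['t'],o['eef_pos'],rq(o['eef_rot']).as_matrix().round(3),o['wrist_force'],o['gripper_width'])
im=camera("wrist");cv2.imwrite("pics/w1.png",im);cv2.imwrite("pics/t1.png",camera("top"))
```

```text
1.7667 [0.5764804  0.11219898 0.14848299] [[-0.961  0.277 -0.001]
 [ 0.277  0.961  0.   ]
 [ 0.001 -0.    -1.   ]] [-0.14369575  0.25665529  0.69275904] 0.0004886443563774297
```

View pics/w1.png

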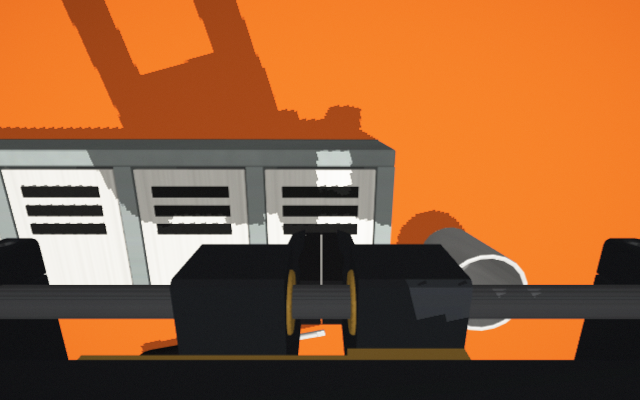

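The wrist view shows flap 1's ribs at (320,192), (320,211) and (320,229), right in front of the shut fingers. I'll cast these as a check.

Run:
```python
from h import *
o=get_obs();im=cv2.imread("pics/w1.png")
M=np.eye(4);M[:3,:3]=rq(o['eef_rot']).as_matrix();M[:3,3]=o['eef_pos'];C=M@camera_params("wrist")["mount"];K=camera_params("wrist")["mtx"]
for uv in((320,211),(191,211),(64,211),(320,192),(320,229)):
    d=C[:3,:3]@np.linalg.inv(K)@np.r_[uv,1];p=C[:3,3];print(uv,(p+d*(.076-p[2])/d[2]).round(4))
```

```text
(320, 211) [0.5823 0.1111 0.076 ]
(191, 211) [0.5565 0.0212 0.076 ]
(64, 211) [ 0.5312 -0.0671  0.076 ]
(320, 192) [0.5686 0.115  0.076 ]
(320, 229) [0.5957 0.1072 0.076 ]
```

Call:
drive_tool(increments=[[3,-1,-8,0,0,0],[3,-1,-18,0,0,0],[3,-1,-28,0,0,0],[3,-1,-38,0,0,0],[3,-1,-47,0,0,0],[3,-1,-54,0,0,0],[3,-1,-60,0,0,0],[3,-1,-64,0,0,0],[3,-1,-66,0,0,0],[3,-1,-67,0,0,0]])

```text
t: 2.7
eef_pos: [0.5801, 0.1108, 0.0814]
eef_rot: [-0.0, 0.14, 0.99, -0.0]
wrist_force: [0.8, 0.0, 0.3]
gripper_width: 0.0006
```

Call:
drive_tool(increments=[[0,0,-0.5,0,0,0],[0,0,-1,0,0,0],[0,0,-1.5,0,0,0],[0,0,-2,0,0,0],[0,0,-2.5,0,0,0],[0,0,-3,0,0,0],[0,0,-3.5,0,0,0],[0,0,-4,0,0,0],[0,0,-4.5,0,0,0],[0,0,-4.5,0,0,0]])

```text
t: 3.53
eef_pos: [0.5799, 0.1109, 0.077]
eef_rot: [-0.0, 0.14, 0.99, -0.0]
wrist_force: [0.3, -0.7, 0.3]
gripper_width: 0.0005
```

Call:
drive_tool(increments=[[0,0,-0.2,0,0,0],[0,0,-0.4,0,0,0],[0,0,-0.6,0,0,0],[0,0,-0.8,0,0,0],[0,0,-1,0,0,0],[0,0,-1.2,0,0,0],[0,0,-1.4,0,0,0],[0,0,-1.5,0,0,0],[0,0,-1.5,0,0,0],[0,0,-1.5,0,0,0]])

```text
t: 4.37
eef_pos: [0.58, 0.1109, 0.0757]
eef_rot: [-0.0, 0.14, 0.99, 0.0]
wrist_force: [-0.3, -0.0, 0.5]
gripper_width: 0.0004
```

Call:
drive_tool(increments=[[0,0,-0.2,0,0,0],[0,0,-0.4,0,0,0],[0,0,-0.6,0,0,0],[0,0,-0.8,0,0,0],[0,0,-1,0,0,0],[0,0,-1,0,0,0],[0,0,-1,0,0,0],[0,0,-1,0,0,0],[0,0,-1,0,0,0],[0,0,-1,0,0,0]])

```text
t: 5.2
eef_pos: [0.5801, 0.1109, 0.0748]
eef_rot: [0.0, 0.14, 0.99, 0.0]
wrist_force: [-1.8, 0.1, 3.3]
gripper_width: 0.0004
```

Call:
drive_tool(increments=[[0,0,-0.2,0,0,0],[0,0,-0.4,0,0,0],[0,0,-0.6,0,0,0],[0,0,-0.8,0,0,0],[0,0,-1,0,0,0],[0,0,-1,0,0,0],[0,0,-1,0,0,0],[0,0,-1,0,0,0],[0,0,-1,0,0,0],[0,0,-1,0,0,0]])

```text
t: 6.03
eef_pos: [0.58, 0.1109, 0.0737]
eef_rot: [-0.0, 0.14, 0.99, 0.0]
wrist_force: [0.2, 1.0, 2.1]
gripper_width: 0.0002
```

Call:
drive_tool(increments=[[0,0,-0.2,0,0,0],[0,0,-0.4,0,0,0],[0,0,-0.6,0,0,0],[0,0,-0.8,0,0,0],[0,0,-1,0,0,0],[0,0,-1,0,0,0],[0,0,-1,0,0,0],[0,0,-1,0,0,0],[0,0,-1,0,0,0],[0,0,-1,0,0,0]])

```text
t: 6.87
eef_pos: [0.58, 0.1109, 0.0727]
eef_rot: [-0.0, 0.14, 0.99, -0.0]
wrist_force: [-0.6, 0.5, 2.9]
gripper_width: 0.0006
```

Call:
drive_tool(increments=[[0,0,-0.2,0,0,0],[0,0,-0.4,0,0,0],[0,0,-0.6,0,0,0],[0,0,-0.8,0,0,0],[0,0,-1,0,0,0],[0,0,-1,0,0,0],[0,0,-1,0,0,0],[0,0,-1,0,0,0],[0,0,-1,0,0,0],[0,0,-1,0,0,0]])

```text
t: 7.7
eef_pos: [0.5801, 0.1109, 0.0717]
eef_rot: [0.0, 0.14, 0.99, 0.0]
wrist_force: [-1.0, 0.3, 1.9]
gripper_width: 0.0003
```

Call:
drive_tool(increments=[[0,0,-0.2,0,0,0],[0,0,-0.4,0,0,0],[0,0,-0.6,0,0,0],[0,0,-0.8,0,0,0],[0,0,-1,0,0,0],[0,0,-1.2,0,0,0],[0,0,-1.4,0,0,0],[0,0,-1.6,0,0,0],[0,0,-1.8,0,0,0],[0,0,-2,0,0,0]])

```text
t: 8.53
eef_pos: [0.5802, 0.1108, 0.0698]
eef_rot: [0.0, 0.14, 0.99, 0.0]
wrist_force: [0.5, -0.2, 2.5]
gripper_width: 0.0005
```

Flap 1 has gone down about 6 mm at a steady 2–3 N, well past the 2 mm give of a blocked flap, so it is the free one. I'll keep pushing it slowly.

Call:
drive_tool(increments=[[0,0,-0.8,0,0,0],[0,0,-2,0,0,0],[0,0,-3.2,0,0,0],[0,0,-4.4,0,0,0],[0,0,-5.6,0,0,0],[0,0,-6.8,0,0,0],[0,0,-8,0,0,0],[0,0,-9,0,0,0],[0,0,-9.7,0,0,0],[0,0,-10,0,0,0]])

```text
t: 9.37
eef_pos: [0.5797, 0.1109, 0.0594]
eef_rot: [-0.0, 0.14, 0.99, -0.0]
wrist_force: [-0.3, 0.4, 3.8]
gripper_width: 0.0003
```

Call:
drive_tool(increments=[[0,0,-0.8,0,0,0],[0,0,-2,0,0,0],[0,0,-3.2,0,0,0],[0,0,-4.4,0,0,0],[0,0,-5.6,0,0,0],[0,0,-6.8,0,0,0],[0,0,-8,0,0,0],[0,0,-9,0,0,0],[0,0,-9.7,0,0,0],[0,0,-10,0,0,0]])

```text
t: 10.2
eef_pos: [0.5799, 0.1109, 0.0495]
eef_rot: [-0.0, 0.14, 0.99, -0.0]
wrist_force: [0.3, 1.0, 3.3]
gripper_width: 0.0003
```

Call:
drive_tool(increments=[[0,0,-0.4,0,0,0],[0,0,-0.9,0,0,0],[0,0,-1.4,0,0,0],[0,0,-1.9,0,0,0],[0,0,-2.4,0,0,0],[0,0,-2.9,0,0,0],[0,0,-3.4,0,0,0],[0,0,-3.8,0,0,0],[0,0,-4,0,0,0],[0,0,-4,0,0,0]])

```text
t: 11.03
eef_pos: [0.5799, 0.1109, 0.0456]
eef_rot: [-0.0, 0.14, 0.99, -0.0]
wrist_force: [-0.5, -0.0, 2.8]
gripper_width: 0.0004
```

Call:
drive_tool(increments=[[0,0,-0.2,0,0,0],[0,0,-0.4,0,0,0],[0,0,-0.6,0,0,0],[0,0,-0.8,0,0,0],[0,0,-1,0,0,0],[0,0,-1.2,0,0,0],[0,0,-1.4,0,0,0],[0,0,-1.5,0,0,0],[0,0,-1.5,0,0,0],[0,0,-1.5,0,0,0]])

```text
t: 11.87
eef_pos: [0.58, 0.1109, 0.0442]
eef_rot: [-0.0, 0.14, 0.99, 0.0]
wrist_force: [-1.3, 0.3, 2.6]
gripper_width: 0.0005
```

Call:
drive_tool(increments=[[0,0,-0.2,0,0,0],[0,0,-0.4,0,0,0],[0,0,-0.6,0,0,0],[0,0,-0.8,0,0,0],[0,0,-1,0,0,0],[0,0,-1.2,0,0,0],[0,0,-1.4,0,0,0],[0,0,-1.5,0,0,0],[0,0,-1.5,0,0,0],[0,0,-1.5,0,0,0]])

```text
t: 12.7
eef_pos: [0.5801, 0.1109, 0.0429]
eef_rot: [0.0, 0.14, 0.99, -0.0]
wrist_force: [-1.2, 0.1, 4.7]
gripper_width: 0.0003
```

Run:
```python
from h import *
im=camera("scene");cv2.imwrite("pics/s2.png",cv2.resize(im[150:250,220:420],None,fx=4,fy=4,interpolation=cv2.INTER_CUBIC))
o=get_obs();print(o['t'],o['eef_pos'],o['wrist_force'])
```

```text
12.75 [0.58014898 0.11086346 0.04287776] [-1.00828742  0.45164113  4.82975928]
```

View pics/s2.png

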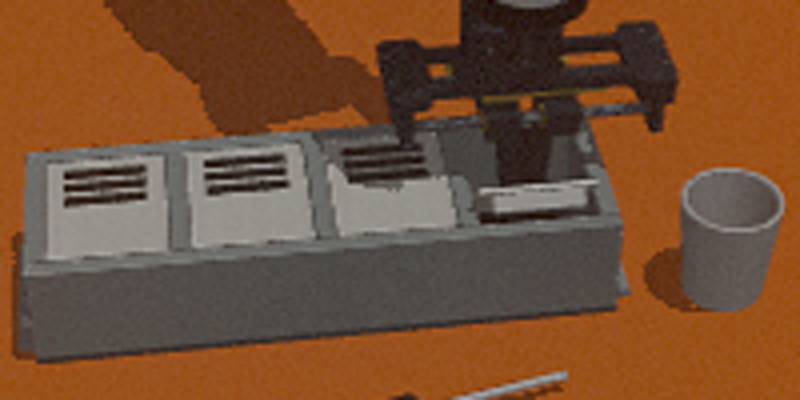

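The enlarged scene crop shows flap 1 tipped at about (540,195), with its far edge standing up and the near end in the cell. The other three are level. I'll ease on until the stop is felt clearly.

Call:
drive_tool(increments=[[0,0,-0.2,0,0,0],[0,0,-0.4,0,0,0],[0,0,-0.6,0,0,0],[0,0,-0.8,0,0,0],[0,0,-0.8,0,0,0],[0,0,-0.8,0,0,0],[0,0,-0.8,0,0,0],[0,0,-0.8,0,0,0],[0,0,-0.8,0,0,0],[0,0,-0.8,0,0,0]])

```text
t: 13.58
eef_pos: [0.5803, 0.1109, 0.0426]
eef_rot: [0.0, 0.14, 0.99, -0.0]
wrist_force: [-2.8, 0.1, 9.4]
gripper_width: 0.0004
```

The stop is firm at 9.4 N and z = 0.0426, against a predicted 0.042 for 0.8 rad. I'll withdraw straight up.

Call:
drive_tool(increments=[[0,0,0.6,0,0,0],[0,0,1.5,0,0,0],[0,0,3,0,0,0],[0,0,6,0,0,0],[0,0,11,0,0,0],[0,0,18,0,0,0],[0,0,26,0,0,0],[0,0,35,0,0,0],[0,0,44,0,0,0],[0,0,52,0,0,0]])

```text
t: 14.42
eef_pos: [0.5805, 0.1109, 0.0954]
eef_rot: [0.001, 0.14, 0.99, 0.0]
wrist_force: [-0.8, -0.3, 0.2]
gripper_width: 0.0005
```

Call:
drive_tool(increments=[[0,0,10,0,0,0],[-5,0,25,0,0,0],[-15,5,42,0,0,0],[-30,15,60,0,0,0],[-50,30,80,0,0,0],[-75,50,95,0,0,0],[-105,75,105,0,0,0],[-130,95,110,0,0,0],[-145,108,110,0,0,0],[-150,112,110,0,0,0]])

```text
t: 15.25
eef_pos: [0.428, 0.2246, 0.2051]
eef_rot: [0.0, 0.138, 0.99, 0.0]
wrist_force: [-0.5, 0.3, 0.2]
gripper_width: 0.0008
```

Run:
```python
from h import *
im=camera("scene");t=camera("top")
a=cv2.resize(im[150:250,200:400],None,fx=4,fy=4,interpolation=cv2.INTER_CUBIC)
b=cv2.resize(t[150:270,210:450],None,fx=3,fy=3,interpolation=cv2.INTER_CUBIC)
cv2.imwrite("pics/s3.png",a);cv2.imwrite("pics/t3.png",b)
o=get_obs();print(o['t'],o['eef_pos'],o['wrist_force'])
# predicted image of the flap 1 far/near edge at 0.8 vs closed
cx=np.array([np.cos(-.2804),np.sin(-.2804),0]);cy=np.array([-cx[1],cx[0],0])
P=np.array([.5785,.1107,0]);A=P+42*cx/1e3+[0,0,.073]
for th in(.7,.75,.8):
  for n,off,sc in(("scene",(200,150),4),("top",(210,150),3)):
    for s in(-28,72):
      X=[A-cx*(s*np.cos(th)-2*np.sin(th)*-1*-1)/1e3+np.array([0,0,(-s*np.sin(th)+2*np.cos(th))/1e3])+cy*k*.039 for k in(1,-1)]
      print(th,n,s,[((proj(n,x)-off)*sc).round(0) for x in X])
```

```text
15.35 [0.42956496 0.22345194 0.20457812] [0.77241211 0.23193665 0.34666361]
0.7 scene -28 [array([680., 183.]), array([560., 193.])]
0.7 scene 72 [array([652., 188.]), array([540., 198.])]
0.7 top -28 [array([165.,  77.]), array([256., 106.])]
0.7 top 72 [array([142., 177.]), array([230., 205.])]
0.75 scene -28 [array([680., 181.]), array([560., 191.])]
0.75 scene 72 [array([652., 194.]), array([541., 203.])]
0.75 top -28 [array([165.,  78.]), array([256., 107.])]
0.75 top 72 [array([143., 175.]), array([231., 203.])]
0.8 scene -28 [array([680., 179.]), array([560., 189.])]
0.8 scene 72 [array([653., 199.]), array([541., 209.])]
0.8 top -28 [array([164.,  78.]), array([256., 107.])]
0.8 top 72 [array([145., 172.]), array([232., 200.])]
```

View pics/s3.png

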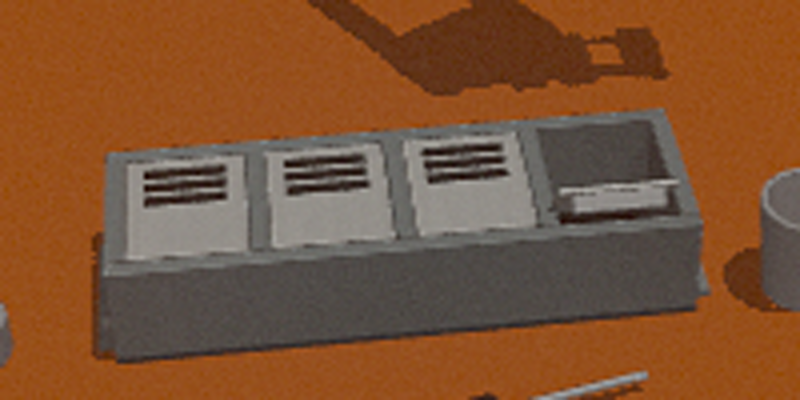

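View pics/t3.png

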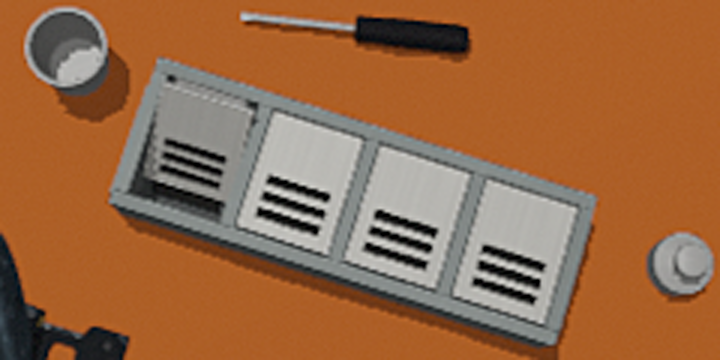

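The crops show flap 1 standing open. Its far edge runs from (562,189) to (680,181), where I predicted (560,189) to (680,179) for 0.8 rad. The other flaps are level, the cup, weight and driver are where they were, and the hand is clear. I'm handing in.

```bash
python3 -c "
from bench import *
print(job_done())"
```

```text
the job is handed in; nothing more can be done
None
```

Flap 1, the leftmost, was the free one. I pushed it fully open, left it standing open and took the hand away before handing in, at about 15.4 s on the robot's clock.

- **Finding it:** Flap 1 was the first I tried. It sank steadily about 6 mm at 2–3 N, well past the 2 mm give of a blocked flap, so I did not press the other three.
- **Opening it:** I pushed it down slowly, with readings of 2–5 N, until it met a firm stop. The highest reading was about 9.4 N, at a fingertip height of 42.6 mm; I had predicted about 42 mm for 0.8 rad.
- **Last checks:** After withdrawing, the wrist force was back near zero. The far edge of the flap matched its predicted 0.75–0.8 rad position within about a pixel in the scene view. The other flaps were level, and the cup, weight and screwdriver had not moved.
- **What disagreed or stayed uncertain:** The camera views differed by 3–4 mm on where the ribs are, so I averaged them. The pictures cannot tell 0.75 from 0.8 rad, so fully open rests on the firm stop I felt and its height. The near edge in the top view matched only roughly.

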